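# Shorten a telescopic stand leg and lock its spring button

## Task

The telescopic stand leg clamped on the bench has to be shortened and locked: press the orange spring button on the inner tube down flush so that it slips under the mouth of the blue outer tube, then push the inner tube on in by its foot until the button pops up through the hole in the blue tube. Never push with more than 30 N, leave the loose tape measure, bearing and spark plug where they are, and let go at the end.

Things in the scene. Friction and masses are not known exactly. Their poses are not given: they have to be found in the camera images.
- leg: Telescopic leg in a fixed clamp: two aluminium blocks (from 102 mm to -y of the origin, 77 mm high) on a plywood board. Origin on the bench under the nominal mouth of the blue outer tube; z up. Tubes lie along y, axis 45 mm up: the blue tube runs 225 mm from its mouth to -y; the aluminium inner tube (30 mm square, top face 60 mm up) sticks out to +y and slides in towards -y.
- nominal_mouth (a point): Top edge of the nominal mouth of the blue tube, 65.5 mm above the bench; axes as leg. Blue tube: 41 mm square, wall 3 mm, underside of its top wall 62.5 mm up. It was clamped just as it lay: the real mouth and hole sit together up to 24 mm to +y or -y of nominal. No pose shows this; feel or see it.
- nominal_hole (a point): Nominal centre of the round hole, 19.5 mm wide, in the top wall of the blue tube, 55 mm in (-y) from its mouth; really up to 24 mm off along y, together with the mouth. Axes as leg.
- button_top (a point): Centre of the top of the orange button, 16 mm wide, square rim, on the inner tube. Free: 69 mm up, 9 mm above the inner tube. Spring 3 N at first, 7.5 N flush (9 mm down), then a hard stop. Passes under the mouth if pressed 6.5 mm or more; once partly under the blue wall it is kept down by it. Popped through the hole it stands 3.5 mm above the blue tube. Axes as leg.
- foot (a point): Centre of the outer (+y) face of the leg's foot, an upright black rubber-faced plate across the +y end of the inner tube: 60 mm wide, 18 to 84 mm above the bench, 14 mm thick; this point 51 mm up, 89 mm to +y of the button's axis. Push here towards -y of leg to slide the inner tube in. Axes as leg.
- inner_tube (a joint): How far the inner tube is pushed in, m: 0 where the button's axis is 70 mm outside the nominal mouth, growing as it goes in (0.125 where the button is under the nominal hole); stop at 0.165. It stays where it is left; about 2 N of friction, 3 to 4 N while the button rubs under the blue wall.
- button (a joint): How far the button is pressed down, m: 0 free, 0.009 flush with the inner tube.
- tape_measure: Loose bystander: yellow tape measure standing on the bench, 78 mm long, 37 mm wide, 62 mm high; origin under its centre.
- bearing: Loose bystander: steel ball bearing lying flat, 52 mm wide, 15 mm high; origin under its centre.
- plug: Loose bystander: spark plug lying on the bench, 75 mm long, 23 mm high; origin under its centre.

How it is judged:
By the outcome, as a careful person would: the job done as asked, in the order asked, and still so for the second after the job is handed in, with the robot touching nothing.
It also fails if it takes over 48 s, if anything falls off the work surface, if the arm or the gripper's body presses on something with over 40 N, if the wrist force passes 120 N, or if a joint passes its speed limit or range.

## Robot

A 6-joint arm with a two-finger parallel gripper is mounted at the origin on a cart in front of the work surface, level with it; the furniture and walls round the work are solid. World frame = base frame: x ahead of the robot, y to its left, z up, the work surface at z = 0. Lengths are in m, angles in rad, forces in N, time in s.
With the tool pointing down it reaches from about 0.425 to 0.95 m from the base axis. Payload 3.5 kg.
Tool frame: the origin (TCP) lies at the very end of the fingers, on their centre line; the grasp point (between the pads) lies 19 mm behind it; z points along the fingers, y is the line along which they close (so a half turn about z gives the same grasp; the last joint's range is limited). The gripper opens to 85 mm and grips with 20 to 120 N. Pads are 22 mm wide; open, the fingers measure 114 mm over their backs; the gripper's body (76 mm by 85 mm) begins 54 mm behind the grasp point. The pads swing forward as they close: fully open they stand 13 mm farther back than shut.
Start: joints at [-1.463, 0.286, 1.577, -0, 1.279, -0.15], TCP at [0.172, -0.653, 0.231] pointing down, gripper open.
Joint ranges: [-2.77, 2.77], [-0.9, 2.22], [0.21, 2.48], [-1.53, 4.67], [0.24, 2.81], [-2.84, 2.84]. Speed limits (rad/s): [2.79, 2.79, 3.14, 3.14, 3.14, 3.14].

## Interface

Orientations are given as a unit quaternion [x, y, z, w].
In Python, from plant import ctrl gives the robot as it stands.
- The arm moves only by the tool carry_out, never from a script. Its argument "deltas" is one flat list of numbers, 6 for each row, row after row: the shift along the tool's x, y, z in m, then the turn, a rotation vector about the tool's x, y, z in rad. A call has 1 to 5 rows; each row is the pose to reach, as a shift and turn from the pose commanded when the call began, along the tool's axes at that moment; what a row does not reach only later rows make up. A row lasts 1/8 s, in which the tool goes at most 62.5 mm and 10.7 degrees, less where a joint would pass 70% of its speed; a pose out of reach is approached as far as the arm can. A call with a gripper value outside its range is refused whole. "grip" is the opening in per cent of the stroke, from 0 (shut) to 100 (fully open), set as the call begins (left out, the last holds). The fingers move at their own pace and stop on an object; "grip_force" is the grip in N (left out, the last holds). Time passes only in rows, so rows that repeat a pose let the fingers close. It gives the time, the measured TCP pose, the force, the opening and the grip force at its end, in the units of the state.
- ctrl.get_state(): the state, without advancing time (a new reading comes with each control period).
- ctrl.read_camera(name): name is "side" or "top"; returns (picture, depth): 400x640x3 uint8, red, green, blue; 400x640 float32, m along the optical axis (not along the pixel's ray), 0 where there is no reading.
- ctrl.camera_model(name): a dict with "intrinsics" (3x3 intrinsics, pixels), "extrinsics" (4x4, takes a point from world to camera coordinates). Camera axes: x right, y down, z forward; pixel columns grow to the right and rows downward; lengths in m; the calibration is good to about 2 mm. A picture is of the moment at which its call begins. camera_model takes no time and is no camera call.
- ctrl.sign_off(): hands the job in; it is judged then, once.
Trained networks look in the newest picture that a camera, given by its name, has taken for a name from the list of things; names that differ only in an ending like _2 or _b are one class to them, and where a whole thing is asked for, a point or a joint stands for the part that bears it (a point fixed in the world has none). Each returns a list of dicts, best first, with "score" (0 to 1); they miss things now and then, are a little off and sometimes report something else, mostly with a low value. They report only what shows in the picture. A call takes as long as a camera call.
- ctrl.find_in(camera, query): "uv" ([column, row] in pixels, amid what is visible of it).
The state is a dict: "time": time; "qpos": joint angles; "dq": joint speeds; "joint_efforts": joint torques, N m; "eef_pos": TCP position; "tcp_rot": TCP orientation; "contact_force": force on the tool from outside, world axes, zero at the start; "wrist_torque": the same for the moment, N m; "opening": opening from 0.0 (shut) to 1.0 (fully open); "finger_force": force on a finger pad.
Only numpy, scipy, OpenCV 4.12 (cv2) and the standard library are available. Lean on these libraries where they do the work, as an engineer would, in place of code of your own. Each camera call takes 0.05 s, during which the arm holds its last target. There are 200 camera calls.

## Working session

There is one attempt and no reset: what is moved stays moved. The work goes in short steps, Python scripts to look and compute and a tool call to move; the robot and the scene stay as the last step left them, time stands still between calls to the robot, and variables do not carry over. Pictures are saved under pics/ and viewed, at most 10 in all, crops included, and the job is handed in when it is done.

Besides the shell and the picture viewer there is one more tool, called after "Call:" by a JSON object that holds its "method" and its "body". carry_out: Moves the arm, as the interface text tells. Its arguments: {"type":"object","properties":{"deltas":{"type":"array"},"grip":{"type":"number"},"grip_force":{"type":"number"}},"required":["deltas"]}

```bash
mkdir -p pics
cat > h.py <<'E'
import numpy as np, cv2
from plant import ctrl
from scipy.spatial.transform import Rotation as R
def cam(n):
    im,d=ctrl.read_camera(n); m=ctrl.camera_model(n); return im,d,np.array(m["intrinsics"]),np.array(m["extrinsics"])
def world(uv,d,K,T):
    u,v=int(round(uv[0])),int(round(uv[1])); p=d[max(v-1,0):v+2,max(u-1,0):u+2]; p=p[p>0]
    z=np.median(p); c=np.linalg.inv(K)@[uv[0],uv[1],1]*z
    return (np.linalg.inv(T)@np.r_[c,1])[:3]
E
python3 - <<'E'
from h import *
s=ctrl.get_state(); print(s)
for n in("side","top"):
    im,d,K,T=cam(n); cv2.imwrite(f"pics/{n}0.png",im[:,:,::-1])
    print(n,"cam pos",np.linalg.inv(T)[:3,3].round(3),K[0,0])
    for q in("button_top","foot","leg","tape_measure","bearing","plug"):
        for r in ctrl.find_in(n,q)[:2]:
            try: print(q,r["uv"],round(r["score"],2),world(r["uv"],d,K,T).round(4))
            except Exception as e: print(q,r,e)
E
```

```text
{'time': 0.0, 'qpos': array([-1.46301841e+00,  2.87193289e-01,  1.57812995e+00,  1.01428371e-05,
        1.27860330e+00, -1.49997255e-01]), 'dq': array([ 1.27125128e-05,  6.88486797e-04, -1.24671812e-03, -9.67387923e-04,
        8.42091562e-06, -2.95886222e-04]), 'joint_efforts': array([ 1.98517246e-04, -4.05986774e+01, -2.92625785e+01, -2.12370414e-04,
        5.83017463e-03,  4.78247543e-06]), 'eef_pos': array([ 0.17204109, -0.65204814,  0.22995423]), 'tcp_rot': array([ 9.91705000e-01,  1.28529493e-01,  2.94856399e-05, -1.16658124e-03]), 'contact_force': array([ 0.45439554, -0.57505473,  1.24957917]), 'wrist_torque': array([-0.03426802, -0.01937253, -0.01257424]), 'finger_force': 0.0, 'opening': 1.0000488978442739}
side cam pos [ 0.448 -0.971  0.787] 500.35182583714413
foot [329.1, 194.3] 0.63 [0.6306 0.0723 0.0614]
leg [331.4, 265.4] 0.96 [ 0.5906 -0.1988  0.0673]
tape_measure [311.0, 151.8] 0.6 [0.6198 0.3403 0.0365]
bearing [388.0, 228.2] 0.79 [ 0.767  -0.0166  0.0046]
bearing [334.6, 265.9] 0.15 [ 0.5968 -0.2024  0.0683]
plug [275.6, 332.7] 0.58 [ 0.461  -0.3193  0.0177]
top cam pos [0.511 0.054 1.406] 435.7426895195589
foot [314.0, 190.4] 0.93 [0.6318 0.0452 0.0587]
leg [370.4, 197.0] 0.91 [ 0.6141 -0.1295  0.0675]
tape_measure [208.9, 192.5] 0.74 [0.6182 0.3677 0.0638]
bearing [335.5, 144.9] 0.44 [ 0.7851 -0.0218  0.0129]
plug [416.3, 247.7] 0.55 [ 0.4581 -0.289   0.0017]
```

Run:
```python
import cv2
a=cv2.imread("pics/side0.png")[130:360,220:460]; b=cv2.imread("pics/top0.png")[120:280,180:440]
cv2.imwrite("pics/s1.png",cv2.resize(a,None,fx=2.6,fy=2.6,interpolation=cv2.INTER_CUBIC))
cv2.imwrite("pics/t1.png",cv2.resize(b,None,fx=3,fy=3,interpolation=cv2.INTER_CUBIC))
```

```text
(no output)
```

View pics/s1.png

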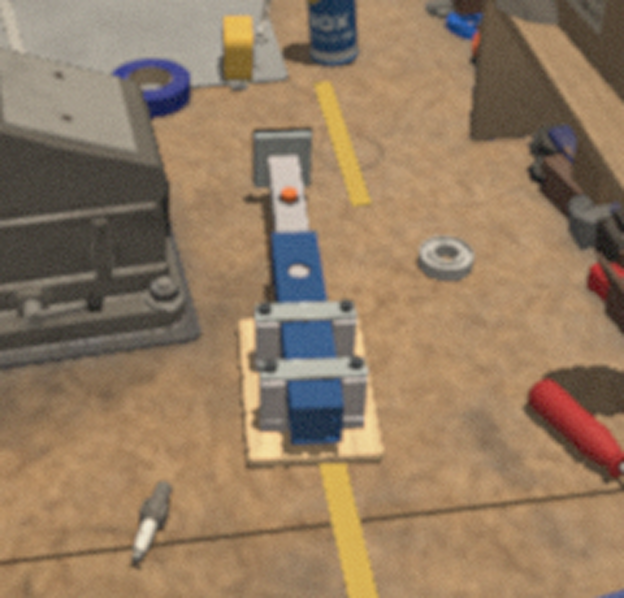

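View pics/t1.png

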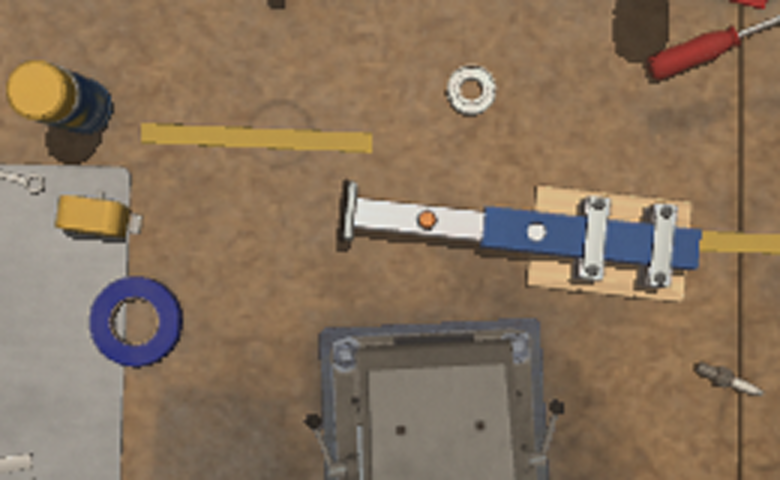

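The side view shows the orange button at about (331,205), the hole at about (335,234), and the foot at about (329,193). In the top view the button is at about (323,193), the mouth at about column 341, and the hole at about (359,197). A grey machine stands between the robot and the leg. Next I fit the axis and the distances along it.

```bash
cat >> h.py <<'E'
def onplane(uv,K,T,z):
    uv=np.atleast_2d(np.asarray(uv,float)); Ti=np.linalg.inv(T); o=Ti[:3,3]
    r=(Ti[:3,:3]@np.linalg.inv(K)@np.c_[uv,np.ones(len(uv))].T).T
    return o+r*((z-o[2])/r[:,2])[:,None]
def masks(im):
    h=cv2.cvtColor(im,cv2.COLOR_RGB2HSV).astype(int); H,S,V=h[...,0],h[...,1],h[...,2]
    return (H>100)&(H<120)&(S>140)&(V>60),(H>3)&(H<15)&(S>190)&(V>150)
def blob(m,u0,u1,v0,v1):
    o=np.zeros_like(m); o[v0:v1,u0:u1]=m[v0:v1,u0:u1]; v,u=np.nonzero(o); return np.c_[u,v]
E
python3 - <<'E'
from h import *
for n,roi in(("top",(335,420,180,215)),("side",(318,360,215,305))):
    im,d,K,T=cam(n); b,o=masks(im)
    pb=onplane(blob(b,*roi),K,T,.0655)
    roi2=(316,332,186,202) if n=="top" else (322,342,196,214)
    ob=blob(o,*roi2); po=onplane(ob,K,T,.069)
    print(n,len(pb),len(po),"button uv",ob.mean(0),"xyz",po.mean(0).round(4))
    if n=="top":
        # axis from blue near mouth strip widths
        y=pb[:,1]; print("y range",y.min().round(4),y.max().round(4))
        xs=[(yy,(pb[abs(y-yy)<.002,0].min()+pb[abs(y-yy)<.002,0].max())/2,np.ptp(pb[abs(y-yy)<.002,0])) for yy in np.arange(y.max()-.008,y.min()+.005,-.012)]
        print(np.round(xs,4)); 
        g=im[:,:,:].min(2)
        hm=blob(g>150,350,368,190,205); ph=onplane(hm,K,T,.0645).mean(0); print("hole",hm.mean(0),ph.round(4),len(hm))
        for q in[(325,240),(300,250),(330,270),(300,235),(345,232)]: print("machine",q,world(q,d,K,T).round(3))
        Ti=np.linalg.inv(T); V,U=np.nonzero(d[225:400,150:420]>0); 
        zz=d[225:400,150:420]; print("max h",1.406-zz[zz>0].min())
    else:
        print("mouth y side max",np.sort(pb[:,1])[-8:].round(4))
        hm=blob(im.min(2)>140,328,344,228,240); print("hole side",hm.mean(0),onplane(hm,K,T,.0645).mean(0).round(4),len(hm))
E
```

```text
top 0 0 button uv [nan nan] xyz [nan nan nan]<stdin>:7: RuntimeWarning: Mean of empty slice.
  ret = um.true_divide(
Traceback (most recent call last):
ValueError: zero-size array to reduction operation minimum which has no identity
```

```bash
sed -i 's/return (H>100).*/return (H>100)\&(H<125)\&(S>110)\&(V>40),(H<20)\&(S>150)\&(V>110)/' h.py
python3 - <<'E'
from h import *
for n,roi in(("top",(335,420,180,215)),("side",(318,360,215,305))):
    im,d,K,T=cam(n); h=cv2.cvtColor(im,cv2.COLOR_RGB2HSV)
    print(im.dtype,h[194,347] if n=="top" else h[225,333],h[193,322] if n=="top" else h[204,331])
    b,o=masks(im)
    pb=onplane(blob(b,*roi),K,T,.0655)
    roi2=(316,332,186,202) if n=="top" else (322,342,196,214)
    ob=blob(o,*roi2); po=onplane(ob,K,T,.069)
    print(n,len(pb),len(po),"button uv",ob.mean(0),"xyz",po.mean(0).round(4))
    if n=="top" and len(pb):
        y=pb[:,1]; print("y range",y.min().round(4),y.max().round(4))
        xs=[]
        for yy in np.arange(y.max()-.008,y.min()+.005,-.012):
            k=pb[abs(y-yy)<.002,0]
            if len(k): xs.append((yy,(k.min()+k.max())/2,np.ptp(k)))
        print(np.round(xs,4))
        hm=blob(im.min(2)>130,350,368,190,205); ph=onplane(hm,K,T,.0645).mean(0); print("hole",hm.mean(0),ph.round(4),len(hm))
        for q in[(325,240),(300,250),(330,270),(300,235),(345,232)]: print("machine",q,world(q,d,K,T).round(3))
        zz=d[225:400,150:420]; print("max h",1.406-zz[zz>0].min())
    elif len(pb):
        print("mouth y side max",np.sort(pb[:,1])[-8:].round(4))
        hm=blob(im.min(2)>130,328,344,228,240); print("hole side",hm.mean(0),onplane(hm,K,T,.0645).mean(0).round(4),len(hm))
E
```

```text
uint8 [109 125 131] [ 13 155 217]
top 633 20 button uv [321.95 192.9 ] xyz [0.6237 0.0206 0.069 ]
y range -0.2595 -0.0387
[[-0.0467  0.6173  0.0342]
 [-0.0587  0.6175  0.0342]
 [-0.0707  0.6147  0.0342]
 [-0.0827  0.6149  0.0341]
 [-0.0947  0.612   0.0341]
 [-0.1067  0.6123  0.0341]
 [-0.1187  0.611   0.0372]
 [-0.1307  0.6097  0.0342]
 [-0.1427  0.6161  0.0218]
 [-0.1667  0.5964  0.0124]
 [-0.1787  0.6044  0.0342]
 [-0.1907  0.6047  0.0342]
 [-0.2027  0.6034  0.0373]
 [-0.2387  0.5994  0.0342]
 [-0.2507  0.5997  0.0342]]
hole [358.89285714 196.39285714] [ 0.6155 -0.0941  0.0645] 28
machine (325, 240) [0.482 0.012 0.17 ]
machine (300, 250) [0.453 0.082 0.176]
machine (330, 270) [ 0.401 -0.002  0.21 ]
machine (300, 235) [0.494 0.083 0.158]
machine (345, 232) [ 0.505 -0.055  0.035]
max h 0.717083
uint8 [107 142 133] [ 11 185 236]
side 1070 18 button uv [331.         204.66666667] xyz [0.626  0.0161 0.069 ]
mouth y side max [-0.0411 -0.0407 -0.0404 -0.04   -0.0397 -0.0393 -0.039  -0.0387]
hole side [334.25806452 234.03225806] [ 0.6152 -0.0927  0.0645] 31
```

The leg axis runs along (0.086, 0.996). The button is at about (0.624, 0.0195), the mouth at y≈-0.038 and the hole at about (0.6154, -0.0934). I start moving with the gripper shut, turning tool x onto leg +y.

Call:
{"method": "carry_out", "body": {"deltas": [0.044,-0.039,-0.01,0,0,-0.18,0.088,-0.078,-0.02,0,0,-0.36,0.132,-0.117,-0.03,0,0,-0.54,0.176,-0.156,-0.04,0,0,-0.72,0.22,-0.195,-0.05,0,0,-0.9], "grip": 0, "grip_force": 60}}

```text
time: 1.48
eef_pos: [0.3359, -0.4064, 0.2819]
tcp_rot: [0.836, 0.549, 0.0, 0.0]
contact_force: [0.1, -0.1, -0.7]
opening: 0.001
finger_force: 0.0
```

```bash
cat > go.py <<'E'
import sys; from h import *
ax=np.array([.086,.9963,0]); Rt=np.c_[ax,[.9963,-.086,0],[0,0,-1]]
B0=np.array([.6240,.0195,0])   # initial button axis on the leg line
if __name__=="__main__":
    a,c,z=map(float,sys.argv[1:4])  # along leg (+y) from button start, across (+x), height
    s=ctrl.get_state(); R0=R.from_quat(s["tcp_rot"]); tgt=B0+ax*a+Rt[:,1]*c+[0,0,z]
    print("t",round(s["time"],2),"pos",s["eef_pos"].round(4),"shift",(R0.inv().apply(tgt-s["eef_pos"])).round(4),"rot",(R0.inv()*R.from_matrix(Rt)).as_rotvec().round(4),"F",s["contact_force"].round(2),"q",s["qpos"].round(2))
E
python3 go.py 0.010 0 0.10
```

```text
t 1.48 pos [ 0.3359 -0.4064  0.2819] shift [0.5147 0.0924 0.1818] rot [ 0.0007  0.0004 -0.3214] F [ 0.11 -0.14 -0.67] q [-1.07 -0.08  1.88  0.    1.34 -0.67]
```

Call:
{"method": "carry_out", "body": {"deltas": [0.06,0.011,0,0,0,-0.07,0.12,0.022,0,0,0,-0.14,0.18,0.032,0,0,0,-0.21,0.24,0.043,0,0,0,-0.27,0.3,0.054,0,0,0,-0.321]}}

```text
time: 2.1
eef_pos: [0.5059, -0.1531, 0.2818]
tcp_rot: [0.738, 0.674, 0.0, 0.001]
contact_force: [0.6, -0.7, 1.1]
opening: -0.001
finger_force: 0.0
```

```bash
python3 go.py 0.010 0 0.10
```

```text
t 2.1 pos [ 0.5059 -0.1531  0.2818] shift [0.1927 0.1018 0.1818] rot [ 0.0012  0.0006 -0.0042] F [ 0.56 -0.75  1.11] q [-0.49 -0.08  1.88 -0.    1.34 -0.4 ]
```

Call:
{"method": "carry_out", "body": {"deltas": [0.05,0.025,0,0,0,-0.004,0.1,0.05,0.0,0,0,-0.004,0.147,0.076,0.03,0,0,-0.004,0.193,0.102,0.06,0,0,-0.004,0.193,0.102,0.11,0,0,-0.004]}}

```text
time: 2.72
eef_pos: [0.6271, 0.0309, 0.1724]
tcp_rot: [0.736, 0.677, 0.002, 0.002]
contact_force: [0.1, -1.2, -0.5]
opening: 0.002
finger_force: 0.0
```

```bash
python3 go.py 0.010 0 0.085
```

```text
t 2.73 pos [0.6271 0.0309 0.1724] shift [-0.0016 -0.0026  0.0874] rot [ 0.0058 -0.0005  0.0025] F [ 0.07 -1.17 -0.51] q [-0.11  0.23  1.75  0.    1.15 -0.03]
```

Call:
{"method": "carry_out", "body": {"deltas": [0,0,0.05,0,0,0,0,0,0.085,0,0,0,0,0,0.085,0,0,0]}}

```text
time: 3.1
eef_pos: [0.6215, 0.0283, 0.0825]
tcp_rot: [0.737, 0.675, -0.003, -0.003]
contact_force: [-0.2, 0.1, -0.3]
opening: -0.002
finger_force: 0.0
```

```bash
python3 go.py 0.010 0 0.069
python3 - <<'E'
from h import *
for n,b in(("side",(150,260,270,400)),("top",(150,240,270,400))):
    im,d,K,T=cam(n); a=im[b[0]:b[1],b[2]:b[3],::-1]
    globals()[n]=cv2.resize(a,(600,int(600*a.shape[0]/a.shape[1])),interpolation=cv2.INTER_CUBIC)
    s=ctrl.get_state()["eef_pos"]; c=K@(T@np.r_[s,1])[:3]; print(n,"tcp uv",c[:2]/c[2])
cv2.imwrite("pics/c2.png",cv2.resize(np.vstack([side,top]),None,fx=.63,fy=.63))
E
```

```text
t 3.1 pos [0.6215 0.0283 0.0825] shift [0.0015 0.0033 0.0135] rot [-0.0079 -0.0002 -0.0018] F [-0.19  0.07 -0.29] q [-0.12  0.33  1.81 -0.    1.01 -0.03]
side tcp uv [329.36907681 196.53576277]
top tcp uv [319.76573561 191.87375108]
```

View pics/c2.png

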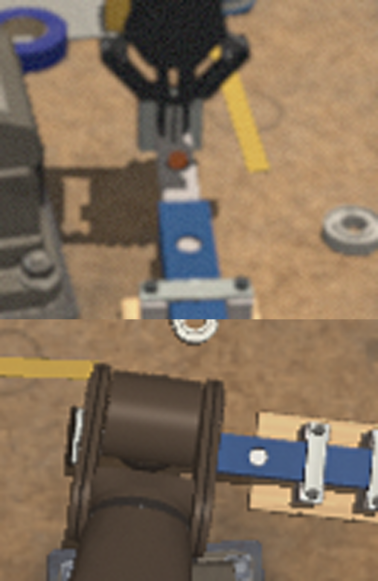

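The side view shows the shut fingers just behind (+y of) the orange button at about crop (178,160), in line with the tube. The top view is blocked by the arm. I nudge into line and press.

Call:
{"method": "carry_out", "body": {"deltas": [0.001,0.002,0.007,0.005,0,0,0.001,0.002,0.012,0.005,0,0,0.001,0.002,0.014,0.005,0,0,0.001,0.002,0.016,0.005,0,0,0.001,0.002,0.016,0.005,0,0]}}

```text
time: 3.82
eef_pos: [0.6262, 0.0287, 0.0702]
tcp_rot: [0.738, 0.675, -0.002, -0.002]
contact_force: [0.4, -0.3, 0.1]
opening: 0.002
finger_force: 0.0
```

```bash
python3 go.py 0.010 0 0.062
```

```text
t 3.83 pos [0.6262 0.0287 0.0702] shift [ 0.0006 -0.0014  0.0082] rot [-0.0053  0.     -0.002 ] F [ 0.41 -0.33  0.1 ] q [-0.12  0.36  1.8  -0.    0.99 -0.03]
```

Call:
{"method": "carry_out", "body": {"deltas": [0,0,0.002,0,0,0,0,0,0.004,0,0,0,0,0,0.006,0,0,0,0,0,0.006,0,0,0]}}

```text
time: 4.32
eef_pos: [0.6267, 0.0287, 0.0648]
tcp_rot: [0.737, 0.675, -0.001, -0.002]
contact_force: [-0.8, 1.0, 4.7]
opening: -0.003
finger_force: 2.4
```

```bash
python3 go.py 0.010 0 0.060
```

```text
t 4.33 pos [0.6267 0.0287 0.0648] shift [ 0.0006 -0.0018  0.0048] rot [-0.0044  0.     -0.0018] F [-0.76  1.03  4.7 ] q [-0.12  0.37  1.8  -0.    0.98 -0.03]
```

Call:
{"method": "carry_out", "body": {"deltas": [0,0,0.002,0,0,0,0,0,0.004,0,0,0,0,0,0.005,0,0,0,0,0,0.005,0,0,0]}}

```text
time: 4.82
eef_pos: [0.6267, 0.0287, 0.0603]
tcp_rot: [0.737, 0.675, -0.002, -0.002]
contact_force: [-2.0, 0.3, 7.2]
opening: 0.001
finger_force: 3.5
```

Call:
{"method": "carry_out", "body": {"deltas": [0,0,0.001,0,0,0,0,0,0.0015,0,0,0,0,0,0.0015,0,0,0]}}

```text
time: 5.2
eef_pos: [0.6267, 0.0287, 0.0601]
tcp_rot: [0.737, 0.675, -0.002, -0.002]
contact_force: [-5.0, 0.8, 11.9]
opening: -0.004
finger_force: 5.9
```

Call:
{"method": "carry_out", "body": {"deltas": [-0.002,0,0,0,0,0,-0.004,0,0,0,0,0,-0.007,0,0,0,0,0,-0.01,0,0,0,0,0]}}

```text
time: 5.7
eef_pos: [0.6259, 0.0195, 0.0601]
tcp_rot: [0.738, 0.675, -0.001, -0.002]
contact_force: [-3.7, 2.5, 11.8]
opening: 0.002
finger_force: 5.9
```

Run:
```python
from h import *
im,d,K,T=cam("side"); cv2.imwrite("pics/s3.png",cv2.resize(im[180:250,290:380,::-1],None,fx=6,fy=6,interpolation=cv2.INTER_CUBIC))
b,o=masks(im); ob=blob(o,318,345,196,225); print(len(ob), onplane(ob,K,T,.060).mean(0) if len(ob) else 0)
s=ctrl.get_state(); print(s["eef_pos"],s["contact_force"])
```

```text
0 0
[0.62588817 0.01910135 0.06006548] [-4.84345743  1.92635877 11.00874117]
```

View pics/s3.png

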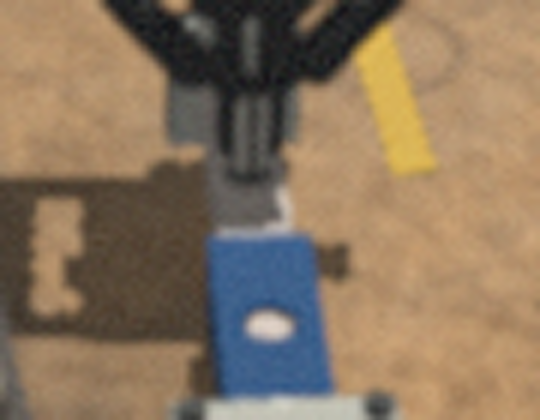

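The side view shows the finger tip moving with the tube. The foot's lower corner shifted about 2–3 px, which matches 9.5 mm, and the mouth edge is at about crop (260,235). Drag force is 2–2.5 N, so it is sliding rather than slipping. I carry on.

Call:
{"method": "carry_out", "body": {"deltas": [-0.004,0,0,0,0,0,-0.008,0,0,0,0,0,-0.012,0,0,0,0,0,-0.016,0,0,0,0,0,-0.02,0,0,0,0,0]}}

```text
time: 6.38
eef_pos: [0.6241, -0.0005, 0.0601]
tcp_rot: [0.738, 0.675, -0.001, -0.002]
contact_force: [-4.8, 2.6, 11.9]
opening: -0.002
finger_force: 5.9
```

Call:
{"method": "carry_out", "body": {"deltas": [-0.003,0,0,0,0,0,-0.006,0,0,0,0,0,-0.009,0,0,0,0,0,-0.012,0,0,0,0,0,-0.012,0,0,0,0,0]}}

```text
time: 7.0
eef_pos: [0.623, -0.0129, 0.06]
tcp_rot: [0.738, 0.675, -0.002, -0.002]
contact_force: [-5.3, 1.8, 11.8]
opening: -0.0
finger_force: 6.0
```

Run:
```python
from h import *
from go import ax,B0
im,d,K,T=cam("side"); cv2.imwrite("pics/s4.png",cv2.resize(im[170:250,285:385,::-1],None,fx=6,fy=6,interpolation=cv2.INTER_CUBIC))
s=ctrl.get_state(); print(s["time"],s["eef_pos"],s["contact_force"],"along",(s["eef_pos"]-B0)@ax)
```

```text
7.05 [ 0.62304723 -0.01291494  0.06005825] [-4.9236833   1.91270502 11.40061742] along -0.03237694096701178
```

View pics/s4.png

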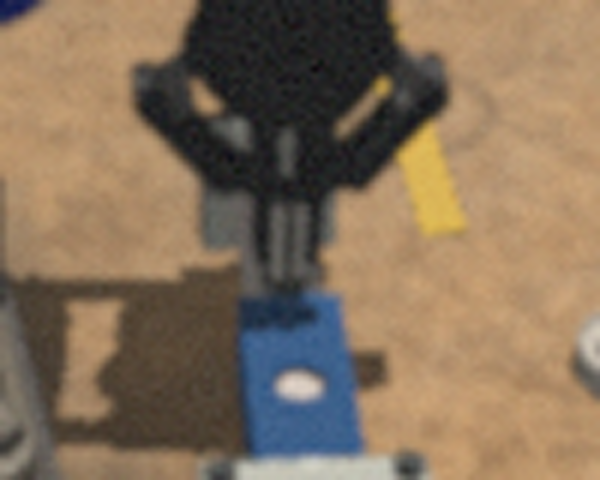

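The view shows the tip close to the mouth at crop (290,290), with the foot having moved along. I creep the last part while watching the force.

Call:
{"method": "carry_out", "body": {"deltas": [-0.002,0,0,0,0,0,-0.004,0,0,0,0,0,-0.006,0,0,0,0,0,-0.006,0,0,0,0,0]}}

```text
time: 7.55
eef_pos: [0.6225, -0.0188, 0.0601]
tcp_rot: [0.738, 0.675, -0.001, -0.002]
contact_force: [-5.0, 1.6, 11.6]
opening: 0.004
finger_force: 6.0
```

Call:
{"method": "carry_out", "body": {"deltas": [-0.001,0,0,0,0,0,-0.002,0,0,0,0,0,-0.002,0,0,0,0,0]}}

```text
time: 7.92
eef_pos: [0.6224, -0.0207, 0.0601]
tcp_rot: [0.738, 0.675, -0.001, -0.002]
contact_force: [-4.7, 2.1, 11.8]
opening: -0.001
finger_force: 6.0
```

Call:
{"method": "carry_out", "body": {"deltas": [-0.001,0,0,0,0,0,-0.002,0,0,0,0,0,-0.002,0,0,0,0,0]}}

```text
time: 8.3
eef_pos: [0.6222, -0.0226, 0.0601]
tcp_rot: [0.738, 0.675, -0.001, -0.002]
contact_force: [-4.8, 1.8, 11.7]
opening: -0.001
finger_force: 6.0
```

Call:
{"method": "carry_out", "body": {"deltas": [-0.001,0,0,0,0,0,-0.0015,0,0,0,0,0,-0.0015,0,0,0,0,0]}}

```text
time: 8.68
eef_pos: [0.6221, -0.0241, 0.0601]
tcp_rot: [0.738, 0.675, -0.001, -0.002]
contact_force: [-5.2, 2.9, 11.7]
opening: -0.005
finger_force: 6.0
```

Call:
{"method": "carry_out", "body": {"deltas": [-0.001,0,0,0,0,0,-0.0015,0,0,0,0,0,-0.0015,0,0,0,0,0]}}

```text
time: 9.05
eef_pos: [0.6219, -0.0256, 0.0601]
tcp_rot: [0.738, 0.675, -0.001, -0.002]
contact_force: [-5.0, 1.6, 12.4]
opening: -0.006
finger_force: 6.0
```

Call:
{"method": "carry_out", "body": {"deltas": [-0.001,0,0,0,0,0,-0.002,0,0,0,0,0,-0.002,0,0,0,0,0]}}

```text
time: 9.43
eef_pos: [0.6218, -0.0266, 0.06]
tcp_rot: [0.738, 0.675, -0.001, -0.003]
contact_force: [-4.5, 4.7, 12.2]
opening: -0.003
finger_force: 7.7
```

The finger has met the mouth, so the button's leading part should be under the wall. I lift and look.

Call:
{"method": "carry_out", "body": {"deltas": [0.0005,0,-0.003,0,0,0,0.0005,0,-0.012,0,0,0,0.01,0,-0.04,0,0,0,0.05,0,-0.07,0,0,0,0.1,0,-0.07,0,0,0]}}

```text
time: 10.05
eef_pos: [0.6326, 0.0713, 0.1311]
tcp_rot: [0.738, 0.674, 0.0, 0.001]
contact_force: [0.1, 0.1, 1.2]
opening: -0.003
finger_force: 0.0
```

Run:
```python
from h import *
from go import ax,B0
im,d,K,T=cam("side"); cv2.imwrite("pics/s5.png",cv2.resize(im[170:250,285:385,::-1],None,fx=6,fy=6,interpolation=cv2.INTER_CUBIC))
b,o=masks(im); ob=blob(o,318,345,196,235); print(len(ob), ob.mean(0) if len(ob) else 0)
s=ctrl.get_state(); print(s["time"],s["eef_pos"],s["contact_force"],"along",(s["eef_pos"]-B0)@ax)
```

```text
0 0
10.1 [0.63132031 0.0776168  0.12953966] [-0.97237315  1.97123444  0.94929979] along 0.05853131461098832
```

View pics/s5.png

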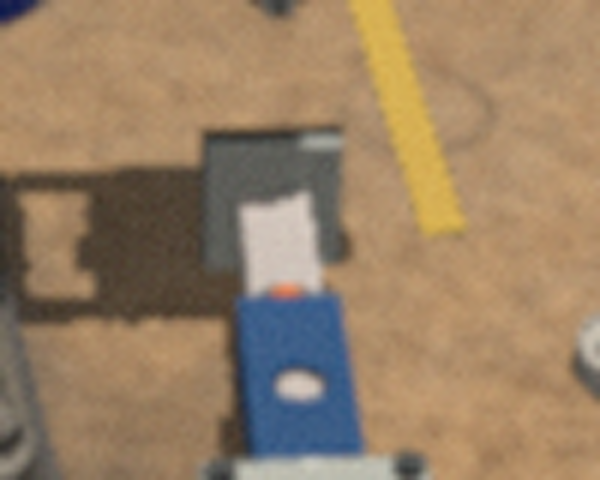

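The orange button is tucked partly under the mouth at crop (287,291) and held down. Next I go behind the foot.

```bash
python3 go.py 0.068 0 0.05
```

```text
t 10.1 pos [0.6313 0.0776 0.1295] shift [ 0.0092 -0.0022  0.0796] rot [-0.0018 -0.0038  0.    ] F [-0.97  1.97  0.95] q [-0.04  0.3   1.75  0.    1.09  0.05]
```

Call:
{"method": "carry_out", "body": {"deltas": [0.014,-0.002,0,0,0,0,0.014,-0.002,0.03,0,0,0,0.014,-0.002,0.06,0,0,0,0.014,-0.002,0.08,0,0,0,0.014,-0.002,0.08,0,0,0]}}

```text
time: 10.72
eef_pos: [0.6275, 0.0852, 0.0453]
tcp_rot: [0.738, 0.675, -0.004, -0.004]
contact_force: [-0.5, -0.3, 0.5]
opening: -0.0
finger_force: 0.0
```

```bash
python3 go.py 0.046 0 0.05
```

```text
t 10.72 pos [0.6275 0.0852 0.0453] shift [-0.0197  0.0022 -0.0047] rot [-0.01    0.0004 -0.0026] F [-0.47 -0.27  0.51] q [-0.03  0.41  1.79  0.    0.95  0.06]
```

Call:
{"method": "carry_out", "body": {"deltas": [-0.007,0,-0.002,-0.005,0,0,-0.013,0,-0.002,-0.005,0,0,-0.018,0,-0.002,-0.005,0,0,-0.022,0,-0.002,-0.005,0,0,-0.025,0,-0.002,-0.005,0,0]}}

```text
time: 11.35
eef_pos: [0.6278, 0.0622, 0.0509]
tcp_rot: [0.738, 0.675, 0.002, -0.0]
contact_force: [1.5, 6.4, 2.0]
opening: 0.001
finger_force: 3.2
```

```bash
python3 go.py -0.012 0 0.05
```

```text
t 11.35 pos [0.6278 0.0622 0.0509] shift [-0.0549  0.      0.0007] rot [ 0.002  -0.0035 -0.003 ] F [1.49 6.4  1.96] q [-0.06  0.39  1.8   0.    0.95  0.02]
```

Call:
{"method": "carry_out", "body": {"deltas": [-0.004,0,0,0,0,0,-0.008,0,0,0,0,0,-0.012,0,0,0,0,0,-0.016,0,0,0,0,0,-0.02,0,0,0,0,0]}}

```text
time: 11.98
eef_pos: [0.6261, 0.0425, 0.0509]
tcp_rot: [0.738, 0.675, 0.002, -0.0]
contact_force: [1.5, 6.3, 2.2]
opening: -0.001
finger_force: 3.1
```

Call:
{"method": "carry_out", "body": {"deltas": [-0.004,0,0,0,0,0,-0.008,0,0,0,0,0,-0.012,0,0,0,0,0,-0.015,0,0,0,0,0,-0.017,0,0,0,0,0]}}

```text
time: 12.6
eef_pos: [0.6246, 0.0255, 0.0509]
tcp_rot: [0.738, 0.675, 0.002, -0.0]
contact_force: [0.1, 5.6, 2.5]
opening: 0.002
finger_force: 3.1
```

```bash
python3 go.py -0.012 0 0.05
python3 - <<'E'
from h import *
im,d,K,T=cam("side"); cv2.imwrite("pics/s6.png",cv2.resize(im[180:260,285:385,::-1],None,fx=6,fy=6,interpolation=cv2.INTER_CUBIC))
E
```

```text
t 12.6 pos [0.6246 0.0255 0.0509] shift [-0.0181 -0.      0.0008] rot [ 0.0019 -0.0032 -0.0025] F [0.1  5.56 2.54] q [-0.12  0.38  1.82  0.    0.94 -0.04]
```

View pics/s6.png

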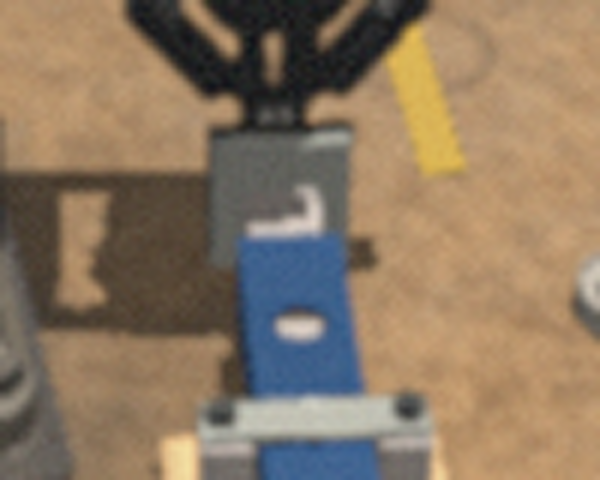

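The button is hidden under the wall. The hole at crop (300,325) still shows bare inner tube, and about 18 mm remain.

Call:
{"method": "carry_out", "body": {"deltas": [-0.003,0,0,0,0,0,-0.006,0,0,0,0,0,-0.009,0,0,0,0,0,-0.011,0,0,0,0,0,-0.012,0,0,0,0,0]}}

```text
time: 13.28
eef_pos: [0.6235, 0.0136, 0.0509]
tcp_rot: [0.738, 0.675, 0.002, -0.0]
contact_force: [0.5, 5.4, 2.6]
opening: 0.001
finger_force: 3.0
```

Call:
{"method": "carry_out", "body": {"deltas": [-0.001,0,0,0,0,0,-0.002,0,0,0,0,0,-0.003,0,0,0,0,0,-0.003,0,0,0,0,0]}}

```text
time: 13.78
eef_pos: [0.6233, 0.0104, 0.0509]
tcp_rot: [0.738, 0.675, 0.002, -0.0]
contact_force: [-0.1, 5.0, 2.0]
opening: 0.0
finger_force: 2.6
```

```bash
cat > chk.py <<'E'
from h import *
from go import ax,B0
s=ctrl.get_state(); print(s["time"],"along",(s["eef_pos"]-B0)@ax,s["contact_force"].round(2))
im,d,K,T=cam("side"); h=cv2.cvtColor(im,cv2.COLOR_RGB2HSV)
b,o=masks(im); ob=blob(o,320,350,222,246); print(len(ob),ob.mean(0) if len(ob) else 0); print(h[230:238,331:340,1])
E
python3 chk.py
```

```text
13.775 along -0.009130321801956328 [-0.07  5.03  1.97]
20 [334.5 233.5]
[[150 152 125 115 129 146 150 143 144]
 [123  68  78  84  73  65  63 123 152]
 [ 51 135 166 171 173 164 137  73 115]
 [ 97 170 180 183 179 180 179 127  66]
 [ 84 171 186 180 176 180 182 116  70]
 [ 55 118 157 167 170 167 139  60 115]
 [112  55  65  88  91  78  58  99 141]
 [144 138 127  94  94 110 135 146 140]]
```

Run:
```python
from h import *
im,d,K,T=cam("side"); cv2.imwrite("pics/s7.png",cv2.resize(im[210:250,310:360,::-1],None,fx=12,fy=12,interpolation=cv2.INTER_CUBIC))
print((d[228:240,329:341]*1000).round(0).astype(int))
```

```text
[[1162 1159 1161 1160 1162 1164 1159 1161 1164 1159 1162 1158]
 [1159 1161 1156 1156 1159 1159 1158 1157 1155 1161 1154 1158]
 [1149 1156 1155 1152 1155 1154 1154 1154 1155 1150 1155 1155]
 [1149 1154 1154 1155 1155 1157 1153 1156 1152 1152 1157 1149]
 [1149 1151 1157 1155 1154 1151 1153 1156 1155 1149 1153 1151]
 [1147 1151 1149 1148 1150 1151 1145 1150 1154 1155 1144 1147]
 [1142 1140 1151 1148 1145 1152 1147 1148 1147 1148 1142 1144]
 [1138 1143 1137 1145 1146 1145 1144 1145 1141 1138 1140 1139]
 [1136 1135 1133 1137 1139 1140 1136 1137 1137 1137 1136 1138]
 [1133 1138 1136 1133 1133 1134 1133 1132 1131 1136 1136 1134]
 [1130 1130 1127 1131 1129 1133 1133 1131 1131 1127 1127 1130]
 [1128 1125 1125 1128 1128 1130 1130 1129 1129 1129 1130 1126]]
```

View pics/s7.png

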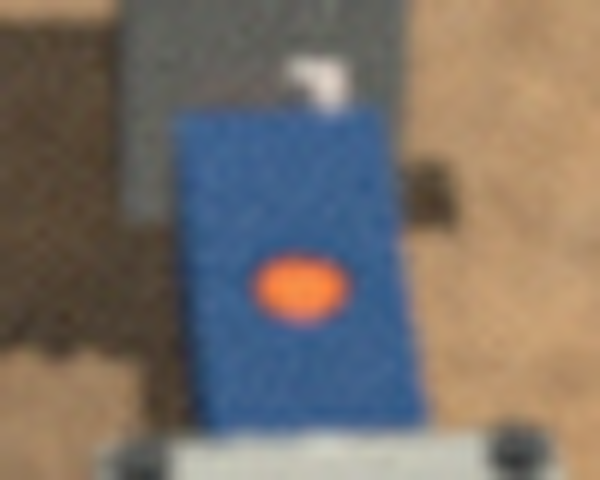

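The orange disc sits in the hole at crop (302,290), but its depth reads about 3–4 mm below the blue surface, so it has not popped yet. About 2–3 mm more is needed, and I push in small steps.

Call:
{"method": "carry_out", "body": {"deltas": [-0.001,0,0,0,0,0,-0.001,0,0,0,0,0]}}

```text
time: 14.12
eef_pos: [0.623, 0.0082, 0.0505]
tcp_rot: [0.737, 0.675, 0.001, 0.0]
contact_force: [0.8, 2.3, 1.3]
opening: 0.0
finger_force: 1.0
```

Call:
{"method": "carry_out", "body": {"deltas": [-0.001,0,0,0,0,0,-0.001,0,0,0,0,0]}}

```text
time: 14.38
eef_pos: [0.6225, 0.0067, 0.05]
tcp_rot: [0.738, 0.675, 0.0, 0.0]
contact_force: [1.4, 1.8, 1.6]
opening: -0.0
finger_force: 0.9
```

```bash
cat >> chk.py <<'E'
v,u=np.mgrid[224:243,327:343]; D=d[224:243,327:343]; r=np.hypot((u-334.4)/4.2,(v-233.7)/3.2)
Ti=np.linalg.inv(T); k=np.linalg.inv(K)@np.stack([u.ravel(),v.ravel(),np.ones(u.size)])*D.ravel(); z=(Ti@np.vstack([k,np.ones(u.size)]))[2].reshape(u.shape)
print("z button-blue mm",1e3*(np.median(z[r<.6])-np.median(z[(r>1.35)&(abs(u-334.4)<6)])))
E
python3 chk.py
```

```text
14.375 along -0.012833919940647564 [1.4  1.8  1.61]
21 [334.52380952 232.9047619 ]
[[120  62  66  83  95  75  57 112 149]
 [ 57 101 148 162 164 149 102  49 128]
 [ 80 159 175 177 180 173 169 106  68]
 [ 90 179 185 178 178 182 180 144  58]
 [ 55 165 186 186 182 186 181 111  74]
 [ 72  77 132 150 155 146 106  42 125]
 [127  86  59  57  51  56  61 114 144]
 [143 137 138 133 126 126 129 142 141]]
z button-blue mm 2.3857562182273973
```

The force dropped to about 2 N and the button now stands above the blue surface (about +2.4 mm measured), so it has popped. I back off.

Call:
{"method": "carry_out", "body": {"deltas": [0.01,0,0,0,0,0,0.03,0,0,0,0,0,0.05,0,-0.02,0,0,0,0.06,0,-0.06,0,0,0,0.06,0,-0.11,0,0,0]}}

```text
time: 15.05
eef_pos: [0.6269, 0.0691, 0.1612]
tcp_rot: [0.737, 0.676, -0.001, -0.001]
contact_force: [1.1, -0.8, -0.5]
opening: -0.001
finger_force: 0.0
```

Call:
{"method": "carry_out", "body": {"deltas": [0,0,-0.02,0,0,0,0,0,-0.02,0,0,0,0,0,-0.02,0,0,0]}}

```text
time: 15.42
eef_pos: [0.6263, 0.067, 0.1776]
tcp_rot: [0.738, 0.675, -0.001, -0.001]
contact_force: [0.4, -0.5, -0.6]
opening: -0.004
finger_force: 0.0
```

```bash
python3 chk.py
python3 - <<'E'
from h import *
im,d,K,T=cam("side"); cv2.imwrite("pics/s8.png",cv2.resize(im[130:340,230:450,::-1],None,fx=2.8,fy=2.8,interpolation=cv2.INTER_CUBIC))
E
```

```text
15.425 along 0.047500564712421776 [ 0.42 -0.52 -0.64]
21 [334.52380952 232.9047619 ]
[[127  59  64  83  90  76  55 117 139]
 [ 59 103 146 163 167 148 105  45 127]
 [ 76 158 180 180 182 183 165 105  64]
 [ 87 177 188 178 179 184 184 143  52]
 [ 61 163 187 190 191 186 182 115  72]
 [ 80  84 138 150 156 141 105  48 116]
 [135  82  57  65  51  52  64 113 142]
 [150 136 139 136 126 127 141 141 141]]
z button-blue mm 2.1915306077083807
```

View pics/s8.png

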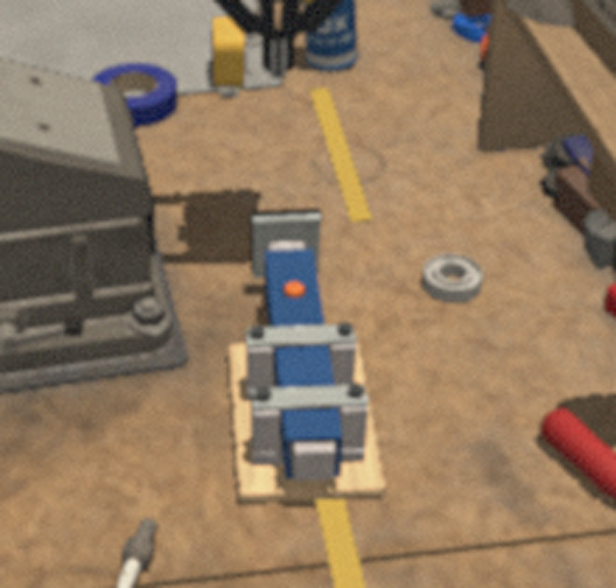

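The orange button stands proud in the hole at crop (294,289). The gripper is clear of the leg, and the tape measure, bearing and plug look undisturbed.

```bash
python3 -c "
from plant import ctrl
print(ctrl.sign_off())"
```

```text
the job is handed in; nothing more can be done
None
```

The leg is shortened and locked with the button popped up through the hole in the blue tube; readings at the end of each move stayed under about 14 N, the arm is clear of everything, and I handed the job in at about 15.5 s.

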